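# Pop up the mini whisk, draw it and hold it slanted over the bowl

### The job

Get the whisk ready over the mixing bowl: press the copper button on the ceramic canister so that the whisk pops up, draw the whisk out by its handle, then slant it head-down at about 45 degrees with its wire head over the middle of the wooden bowl, a few centimetres clear above the rim. Finish while still holding it there, raised, still and clear of the bowl; do not knock the bowl with the whisk, and leave the bowl and everything else standing where they are.

Things in the scene. Friction and masses are not known exactly. Their poses are not given: they have to be found in the camera images.
- canister: Fixed cream ceramic pop-up canister, upright, a double barrel: a main barrel 80 mm across and 147 mm high with a blue lozenge band and an open bore 37 mm across (with a steel collar, 46 mm across, round its mouth), and a button barrel 46 mm across and 150 mm high, joined to it with its axis 62 mm along the canister's +y. Origin: on the axis of the main barrel, at its underside (it stands on the glass shelf, whose top is 20 mm above the work surface). z up.
- canister_mouth (a point): Centre of the bore's mouth, at the top of the steel collar, 147 mm above the canister's underside.
- button_top (a point): Centre of the top of the round copper press button, 25 mm across, standing 12 mm above the button barrel (162 mm above the canister's underside). It is pressed straight down; it moves with the button.
- pop_button (a joint): Travel of the copper button: 0 released, 0.006 m fully down. Spring: about 1.5 N to start it, 4.5 N fully down; it springs back. Pressed past about 0.004 it releases the latch.
- pop_lift (a joint): Height of the sprung piston on which the whisk stands in the bore: 0 latched down, 0.050 m popped up. Once released it rises by itself within half a second, lifting the whisk 50 mm, and stays up.
- whisk: Steel mini whisk, 145 mm long, about 55 g, standing upright in the bore, wire head down, with a little play (it may lean by a few degrees). Origin: at the tip of the wire head; z runs along its axis from the tip to the handle's end. The wire head takes the first 58 mm, 32 mm across; the rest is a round metal handle 13 mm across. With the piston down its end stands 12 mm above the mouth of the bore, popped up 62 mm above it.
- whisk_tip (a point): The tip of the whisk's wire head (the whisk's origin).
- whisk_head (a point): The middle of the whisk's wire head, on its axis, 30 mm from the tip.
- whisk_end (a point): The end of the whisk's handle, on its axis, 145 mm from the tip.
- bowl: Loose carved dark wooden bowl with a ring of light lozenges, 152 mm across the rim, 60 mm high, 280 g, standing upright on the glass shelf. Origin: centre of its underside, z up.
- bowl_rim (a point): Centre of the bowl's mouth, in the plane of the rim, 60 mm above the bowl's underside.
- jar_sand: Bystander: loose sand-coloured stoneware jar with a slate domed lid, 100 mm across, 146 mm high. Origin: centre of its underside.
- jar_slate: Bystander: loose slate-coloured stoneware jar with a sand domed lid, 100 mm across, 146 mm high. Origin: centre of its underside.
- oil_bottle: Bystander: loose green oil bottle, 60 mm across, 200 mm high. Origin: centre of its underside.
- pepper_mill: Bystander: loose turned wooden pepper mill, 54 mm across, 165 mm high. Origin: centre of its underside.
- ramekin: Bystander: loose small blue cup, 72 mm across, 36 mm high. Origin: centre of its underside.
- spoon: Bystander: loose wooden spoon lying flat, 170 mm long. Origin: under the middle of the spoon, x along it.
Not all that is in view belongs to the job. Leave any green look-alike of the bowl alone.

How it is judged:
By the outcome, as a careful person would: the job done as asked, in the order asked, and still so for the second after the job is handed in, while the arm keeps its last pose, push and grip.
It also fails if it takes over 48 s, if anything falls off the work surface, if the arm or the gripper's body presses on something with over 40 N, if the wrist force passes 120 N, or if a joint passes its speed limit or range.

### The arm

A 7-joint arm with a two-finger parallel gripper is mounted at the origin on the work surface. World frame = base frame: x ahead of the robot, y to its left, z up, the work surface at z = 0. Lengths are in mm, angles in rad, forces in N, time in s.
With the tool pointing down it reaches from about 400 to 925 mm from the base axis. Payload 4.1 kg.
Tool frame: the origin (TCP) lies on the centre line of the jaws, within the pads' length; the fingertips stand 17 mm ahead of it and the grasp point (between the pads) lies 2 mm behind it; z points along the fingers, x is the direction in which the jaws open and shut, and the axes are right-handed (so a half turn about z gives the same grasp; the last joint's range is limited). The gripper opens to 85 mm and grips with 20 to 120 N. Pads are 22 mm wide; open, the fingers measure 114 mm over their backs; the gripper's body (76 mm by 85 mm) begins 54 mm behind the grasp point. The pads swing forward as they close: fully open they stand 13 mm farther back than shut.
Start: joints at [-1.3, 0.398, 0.045, 1.537, -0.019, 1.207, -0.051], TCP at [234.909, 606.101, 248.347] pointing down, gripper open.
Joint ranges: [-2.82, 2.82], [-0.49, 2.23], [-1.37, 1.46], [0, 2.46], [-1.36, 4.5], [0.23, 2], [-2.94, 2.94]. Speed limits (rad/s): [2.57, 2.57, 3.14, 3.14, 3.14, 3.14, 3.14].

### API

Orientations are given as a unit quaternion [x, y, z, w].
In Python, from station import arm, viewer gives the robot as it stands. The module is installed in compiled form; this text tells all that it offers.
- The arm moves only by the tool jog_arm, never from a script. Its argument "plan" is a list of rows, each a list of 3 entries, a list of its own where there are three numbers: the shift along the tool's x, y, z in cm, then the turn, a rotation vector about the tool's x, y, z in degrees, then the opening in per cent of the stroke, from 0 (shut) to 100 (fully open). In form: [[[dx, dy, dz], [rx, ry, rz], claw], ...]. A call has 1 to 10 rows; each row shifts and turns the pose as measured when the row begins, along the tool's axes as they then stand; what a row does not reach is not made up. A row lasts 1/12 s, in which the tool goes at most 41.7 mm and 7.16 degrees, less where a joint would pass 70% of its speed; a pose out of reach is approached as far as the arm can. A call is refused whole if a number of a shift passes 4.17 or a number of a turn 7.16, either way. A call with a gripper value outside its range is refused whole. The fingers move at their own pace and stop on an object; the grip force is fixed at half the most. Time passes only in rows, so rows that do not move let the fingers close. It gives the time, the measured TCP pose, the force and the opening at its end, in the units of the state.
- arm.state(): the state, without advancing time (a new reading comes with each control period).
- viewer.get_image(name): name is "scene" or "top"; returns a dict with "img" (480x640x3 uint8, red, green, blue), "depth" (480x640 float32, mm along the optical axis (not along the pixel's ray), 0 where there is no reading), "fx", "fy", "cx", "cy" (pixels), "k1" (the pictures are not rectified: a ray, as slopes to the right and down, at radius r is drawn at 1 + k1 r^2 times it, then the intrinsics apply), "view" (4x4, takes a point from world to camera coordinates). Camera axes: x right, y down, z forward; pixel columns grow to the right and rows downward; lengths in mm; the calibration is good to about 2 mm. A picture is of the moment at which its call begins.
- arm.sign_off(): hands the job in, once; it reports no verdict.
The state is a dict: "time": time; "joint_positions": joint angles; "dq": joint speeds; "effort": joint torques, N m; "eef_pos": TCP position; "tcp_rot": TCP orientation; "contact_force": force on the tool from outside, world axes, zero at the start; "wrist_torque": the same for the moment, N m; "finger_gap": finger opening in mm.
Only numpy, scipy, OpenCV 4.12 (cv2) and the standard library are available. Lean on these libraries where they do the work, as an engineer would, in place of code of your own. Each camera call takes 0.05 s, during which the arm holds its last target.

## Working session

There is one attempt and no reset: what is moved stays moved. The work goes in short steps, Python scripts to look and compute and a tool call to move; the robot and the scene stay as the last step left them, time stands still between calls to the robot, and variables do not carry over. Pictures are saved under pics/ and viewed, and the job is handed in when it is done.

Besides the shell and the picture viewer there is one more tool, called after ">>>" by a JSON object that holds its "method" and its "body". jog_arm: Moves the arm, as the interface text tells. Its arguments: {"type":"object","properties":{"plan":{"type":"array"}},"required":["plan"]}

```bash
mkdir -p pics
python3 - <<'E'
from station import arm, viewer
import cv2,numpy as np,pickle
print(arm.state())
for n in ("scene","top"):
    d=viewer.get_image(n); pickle.dump(d,open(n+".pkl","wb"))
    cv2.imwrite(f"pics/{n}0.png",d["img"][:,:,::-1]); print(n,{k:d[k] for k in("fx","fy","cx","cy","k1","view")})
E
```

```text
{'time': 0.0, 'joint_positions': array([-1.30000747,  0.3992007 ,  0.04503399,  1.53790815, -0.01871057,
        1.20691118, -0.05068393]), 'dq': array([ 0.0006832 , -0.00131924, -0.00252435, -0.0004519 ,  0.00017006,
       -0.00040048,  0.00032493]), 'effort': array([-1.27778608e-04, -4.75142562e+01,  1.36462066e+00, -2.54217750e+01,
        1.15525318e-02,  9.24308348e-03, -1.22244410e-05]), 'eef_pos': array([234.67423091, 605.49400799, 247.24529911]), 'tcp_rot': array([ 8.25015697e-01,  5.65108923e-01, -7.89363785e-04,  6.18594628e-04]), 'contact_force': array([-1.040175  ,  0.19630919,  0.30666184]), 'wrist_torque': array([ 0.01422634,  0.04772176, -0.00395291]), 'finger_gap': 85.267209569631}
scene {'fx': 525.6696273081951, 'fy': 525.6696273081951, 'cx': 320.02478457048886, 'cy': 239.75211326574535, 'k1': -0.05734902629846233, 'view': array([[ 8.64633989e-01,  5.02373965e-01, -5.33515042e-03,
        -4.52095325e+02],
       [ 3.67434315e-01, -6.39560857e-01, -6.75243611e-01,
        -8.91174133e+01],
       [-3.42636964e-01,  5.81878260e-01, -7.37575489e-01,
         1.42252079e+03],
       [ 0.00000000e+00,  0.00000000e+00,  0.00000000e+00,
         1.00000000e+00]])}
top {'fx': 472.1421799500105, 'fy': 472.1421799500105, 'cx': 317.9039602267251, 'cy': 237.95719313593443, 'k1': -0.08576630439976202, 'view': array([[ 1.20262571e-02, -9.99925106e-01, -2.26967968e-03,
        -4.47562901e+00],
       [-9.94294217e-01, -1.17178684e-02, -1.06026891e-01,
         5.15015946e+02],
       [ 1.05992354e-01,  3.53183603e-03, -9.94360672e-01,
         1.35164047e+03],
       [ 0.00000000e+00,  0.00000000e+00,  0.00000000e+00,
         1.00000000e+00]])}
```

View pics/scene0.png

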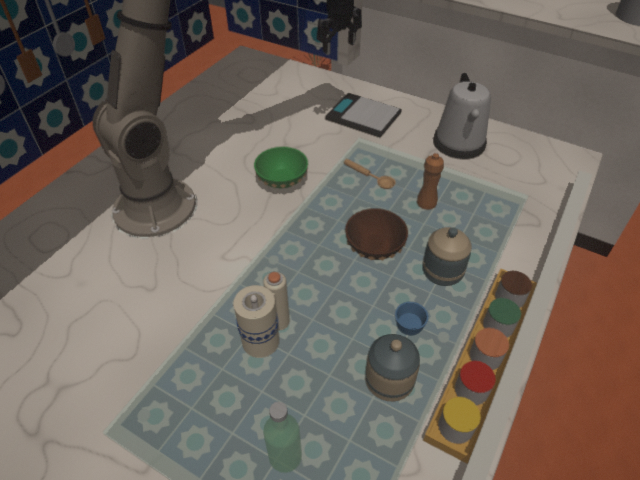

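View pics/top0.png

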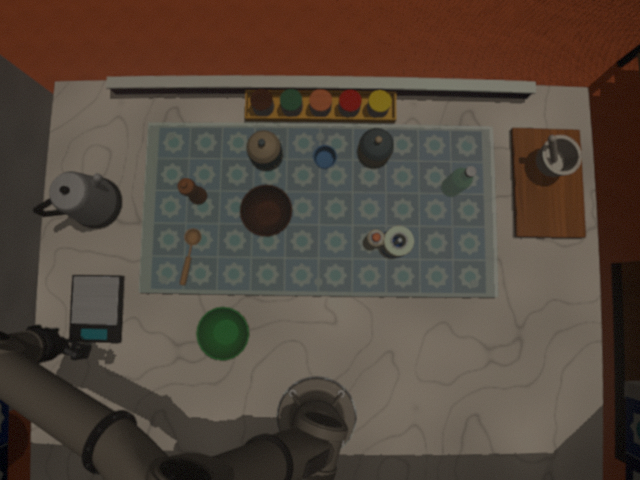

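The scene view shows the canister with its copper button at (274,278) and the whisk end at (255,299). In the top view these are at (376,238) and (398,240). There are two bowls: the dark wooden one at top (266,210) / scene (377,233), and the green one at top (223,333). The dark wooden one on the glass is the one meant. I'll measure next, with an enlarged crop to confirm.

```bash
cat > h.py <<'E'
import cv2,numpy as np,pickle
from scipy.spatial.transform import Rotation as R
def ray(d,u,v):
    K=np.array([[d["fx"],0,d["cx"]],[0,d["fy"],d["cy"]],[0,0,1]])
    # model: drawn = (1+k1 r^2) * ray
    p=cv2.undistortPointsIter(np.array([[[u,v]]],float),K,np.array([d["k1"],0,0,0,0.]),None,None,(3,50,1e-10)).ravel()
    V=d["view"]; Rm=V[:3,:3]; c=-Rm.T@V[:3,3]
    return c,Rm.T@np.array([p[0],p[1],1])
def plane(d,u,v,z):
    c,r=ray(d,u,v); return c+r*(z-c[2])/r[2]
def atdepth(d,u,v):
    c,r=ray(d,u,v); return c+r*float(d["depth"][int(round(v)),int(round(u))])
def tri(d1,p1,d2,p2):
    c1,r1=ray(d1,*p1);c2,r2=ray(d2,*p2)
    s=np.linalg.lstsq(np.stack([r1,-r2],1),c2-c1,rcond=None)[0]
    a=c1+r1*s[0];b=c2+r2*s[1]; return (a+b)/2,np.linalg.norm(a-b)
def proj(d,P):
    V=d["view"];q=V[:3,:3]@np.asarray(P,float)+V[:3,3];x=q[:2]/q[2];x=x*(1+d["k1"]*(x@x));return x*d["fx"]+[d["cx"],d["cy"]]
E
python3 - <<'E'
from h import *
s=pickle.load(open("scene.pkl","rb"));t=pickle.load(open("top.pkl","rb"))
a=cv2.resize(s["img"][255:365,220:310],None,fx=6,fy=6,interpolation=cv2.INTER_CUBIC)[:600,:400]
b=cv2.resize(t["img"][215:265,360:420],None,fx=6.6,fy=6.6,interpolation=cv2.INTER_CUBIC)
o=np.zeros((600,800,3),np.uint8);o[:a.shape[0],:400]=a[:600];o[:330,400:796]=b
c=cv2.resize(s["img"][190:280,330:430],None,fx=2.7,fy=2.7);o[340:340+c.shape[0],420:420+c.shape[1]]=c
cv2.imwrite("pics/crop0.png",o[:,:,::-1])
E
```

```text
(no output)
```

View pics/crop0.png

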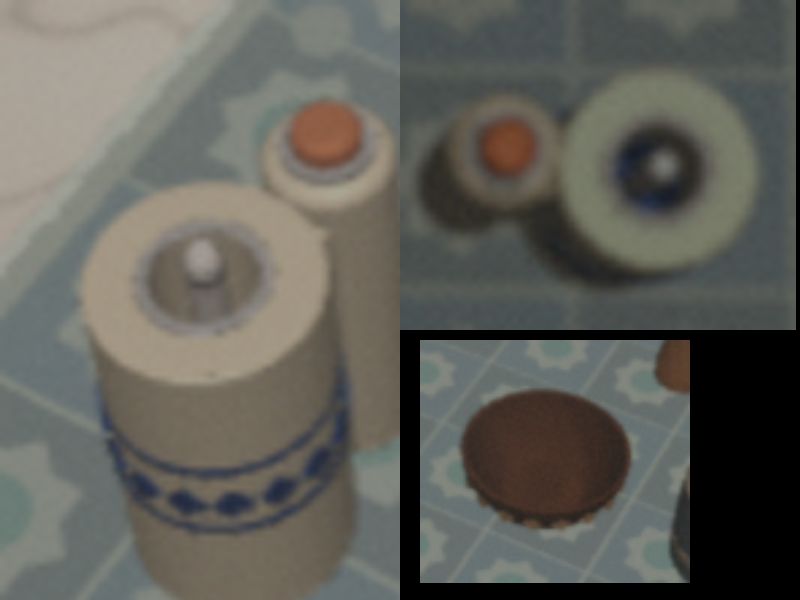

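The crops confirm the copper button on the thin barrel, the whisk end in the steel-collared bore, and the dark wooden bowl with light lozenges. Now I'll take centroids and cast rays.

Run:
```python
from h import *
D={n:pickle.load(open(n+".pkl","rb")) for n in("scene","top")}
win={"scene":(255,290,262,290),"top":(228,250,366,386)}
P={}
for n,d in D.items():
    r0,r1,c0,c1=win[n]; i=d["img"].astype(int); 
    m=((i[:,:,0]-i[:,:,2])>(45 if n=="top" else 60)).astype(np.uint8)*255; w=np.zeros_like(m);w[r0:r1,c0:c1]=m[r0:r1,c0:c1]
    ys,xs=np.nonzero(w);P[n]=(xs.mean(),ys.mean());print(n,"button",P[n],len(xs),plane(d,*P[n],182-(3 if n=='scene' else 0)))
print(tri(D["scene"],P["scene"],D["top"],P["top"]))
# whisk end: bright in bore
for n,(r0,r1,c0,c1) in {"scene":(293,303,249,261),"top":(235,247,394,406)}.items():
    d=D[n];g=d["img"].astype(float).mean(2)[r0:r1,c0:c1]
    th=np.percentile(g,88);ys,xs=np.nonzero(g>th);p=(xs.mean()+c0,ys.mean()+r0);P[n]=p;print(n,"end",p,plane(d,*p,177))
print(tri(D["scene"],P["scene"],D["top"],P["top"]))
# main barrel top ellipse from top
d=D["top"];i=d["img"].astype(int);
w=np.zeros((480,640),np.uint8);w[222:260,381:418]=((i.min(2))>100)[222:260,381:418]*255
c=max(cv2.findContours(w,0,2)[0],key=cv2.contourArea);e=cv2.fitEllipse(cv2.convexHull(c));print("main",e,plane(d,*e[0],167))
for n,(r0,r1,c0,c1) in {"scene":(200,265,338,416),"top":(178,242,234,298)}.items():
    d=D[n];i=d["img"].astype(int);w=np.zeros((480,640),np.uint8)
    w[r0:r1,c0:c1]=((i[:,:,0]-i[:,:,2])>5)[r0:r1,c0:c1]*255
    c=max(cv2.findContours(w,0,2)[0],key=cv2.contourArea);h=cv2.convexHull(c)
    if n=="top": e=cv2.fitEllipse(h);print("bowl",e,plane(d,*e[0],80))
    q=np.array([plane(d,*x[0],80)[:2] for x in h]);(cx,cy),r=cv2.minEnclosingCircle(q.astype(np.float32));print(n,"bowl hull on rim plane",cx,cy,r, q.min(0),q.max(0))
# other objects via depth
d=D["top"]
for nm,(u,v) in dict(sand=(265,146),slate=(376,145),mill=(186,186),ram=(325,157),oil=(469,172),can=(388,245),bowlc=(266,210),glass=(330,200)).items(): print(nm,atdepth(d,u,v).round())
```

```text
scene button (np.float64(273.8051948051948), np.float64(276.6623376623377)) 77 [ 506.59712378 -150.38172514  179.        ]
top button (np.float64(376.0444444444444), np.float64(236.84444444444443)) 45 [ 503.23188587 -149.70596913  182.        ]
(array([ 504.64514057, -149.65849119,  176.75530371]), np.float64(2.1508306636267367))
scene end (np.float64(253.26666666666668), np.float64(297.3333333333333)) [ 499.43141666 -210.55153046  177.        ]
top end (np.float64(401.22222222222223), np.float64(239.83333333333334)) [ 496.72496596 -216.12283895  177.        ]
(array([ 498.59430447, -213.81325629,  179.69584659]), np.float64(5.658553179885202))
main ((399.0481262207031, 240.09303283691406), (27.04631233215332, 27.63484764099121), 95.01742553710938) [ 497.01846783 -212.12035558  167.        ]
scene bowl hull on rim plane 593.7031860351562 141.9409637451172 86.71476745605469 [514.43581459  59.60852519] [668.53104521 228.42814861]
bowl ((265.6772766113281, 209.8917999267578), (52.15781021118164, 54.378780364990234), 22.804813385009766) [587.58330547 150.28307263  80.        ]
top bowl hull on rim plane 589.23876953125 152.216064453125 79.54888916015625 [510.24472685  72.96342552] [668.23277526 225.86231284]
sand [755. 149. 143.]
slate [ 760. -155.  147.]
mill [635. 354. 172.]
ram [761. -17.  16.]
oil [ 670. -387.  218.]
can [ 484. -184.  162.]
bowlc [597. 156.  23.]
glass [630. -33.  17.]
```

Positions found:

| Thing | World position (mm) | Check |
|---|---|---|
| Button | ≈ (504, -150, 182) | Measured height is 177, against 182 expected |
| Bore axis | ≈ (498, -212) | 62 mm from the button, as specified |
| Bowl rim centre | ≈ (589, 150, 80) | Measured radius is about 78, against 76 expected |

I'll sweep round the base at safe height, with the jaws kept radial and closed.

>>> {"method": "jog_arm", "body": {"plan": [[[0,2,-0.5],[0,0,2],0],[[0,3.5,-0.5],[0,0,3.5],0],[[0,3.5,-0.5],[0,0,3.5],0],[[0,3.5,-0.5],[0,0,3.5],0],[[0,3.5,-0.5],[0,0,3.5],0],[[0,3.5,-0.5],[0,0,3.5],0],[[0,3.5,-0.5],[0,0,3.5],0],[[0,3.5,-0.5],[0,0,3.5],0],[[0,3.5,-0.5],[0,0,3.5],0],[[0,3.5,-0.5],[0,0,3.5],0]]}}

```text
time: 0.93
eef_pos: [505.0, 403.0, 292.9]
tcp_rot: [0.955, 0.295, -0.006, 0.002]
contact_force: [-0.1, 0.2, -0.1]
finger_gap: 0.1
```

>>> {"method": "jog_arm", "body": {"plan": [[[-0.8,4,0],[0,0,3.5],0],[[-0.8,4,0],[0,0,3.5],0],[[-0.8,4,0],[0,0,3.5],0],[[-0.8,4,0],[0,0,3.5],0],[[-0.8,4,0],[0,0,3.5],0],[[-0.8,4,0],[0,0,3.5],0],[[-0.8,4,0],[0,0,3.5],0],[[-0.8,4,0],[0,0,3.5],0],[[-0.8,4,0],[0,0,3.5],0],[[-0.8,4,0],[0,0,3.5],0]]}}

```text
time: 1.77
eef_pos: [553.4, -3.3, 296.2]
tcp_rot: [1.0, -0.031, -0.002, 0.006]
contact_force: [1.2, -0.1, -0.1]
finger_gap: 0.3
```

```bash
cat > go.py <<'E'
import sys
from h import *
from station import arm
# usage: go.py x y z yawdeg tiltdeg(deg about tool y, applied after yaw-down) n
def goalR(yaw,tilt): # tool z down, tool x along yaw
    return R.from_euler('z',yaw,degrees=True)*R.from_quat([1,0,0,0])*R.from_euler('y',tilt,degrees=True)
x,y,z,yaw,tilt=map(float,sys.argv[1:6]);n=int(sys.argv[6])
s=arm.state();p=s["eef_pos"].copy();q=R.from_quat(s["tcp_rot"]);G=goalR(yaw,tilt);T=np.array([x,y,z])
print("now",p.round(1),q.as_quat().round(3),"F",s["contact_force"].round(1),"gap",round(s["finger_gap"],1),"t",round(s["time"],2),"j",s["joint_positions"].round(2))
for k in range(n,0,-1):
    sh=q.inv().apply((T-p)/k);rv=(q.inv()*G).as_rotvec()/k
    print((sh/10).round(2).tolist(),np.degrees(rv).round(2).tolist())
    p=p+q.apply(sh);q=q*R.from_rotvec(rv)
E
python3 go.py 504 -150 230 -16 0 9
```

```text
now [553.4  -3.3 296.2] [ 1.    -0.031 -0.002  0.006] F [ 1.2 -0.1 -0.1] gap 0.3 t 1.77 j [-0.55  0.22  0.57  1.71 -0.11  1.25 -0.02]
[-0.45, 1.65, 0.76] [0.08, 0.01, 1.39]
[-0.41, 1.66, 0.75] [0.08, 0.01, 1.39]
[-0.37, 1.67, 0.75] [0.08, 0.01, 1.39]
[-0.32, 1.68, 0.75] [0.08, 0.01, 1.39]
[-0.28, 1.69, 0.75] [0.08, 0.01, 1.39]
[-0.24, 1.7, 0.74] [0.08, 0.01, 1.39]
[-0.2, 1.7, 0.74] [0.08, 0.01, 1.39]
[-0.16, 1.71, 0.74] [0.08, 0.01, 1.39]
[-0.12, 1.71, 0.74] [0.08, 0.01, 1.39]
```

>>> {"method": "jog_arm", "body": {"plan": [[[-0.45,1.65,0.75],[0.1,0,1.4],0],[[-0.4,1.65,0.75],[0.1,0,1.4],0],[[-0.35,1.65,0.75],[0.1,0,1.4],0],[[-0.3,1.7,0.75],[0.1,0,1.4],0],[[-0.3,1.7,0.75],[0.1,0,1.4],0],[[-0.25,1.7,0.75],[0.1,0,1.4],0],[[-0.2,1.7,0.75],[0.1,0,1.4],0],[[-0.15,1.7,0.75],[0.1,0,1.4],0],[[-0.1,1.7,0.75],[0.1,0,1.4],0],[[0,0,0],[0,0,0],0]]}}

```text
time: 2.6
eef_pos: [493.7, -169.9, 222.5]
tcp_rot: [0.988, -0.156, -0.002, -0.001]
contact_force: [-0.2, 0.1, -0.5]
finger_gap: -0.0
```

```bash
python3 go.py 504 -150 210 -16 0 3
```

```text
now [ 493.7 -169.9  222.5] [ 0.988 -0.156 -0.002 -0.001] F [-0.2  0.1 -0.5] gap -0.0 t 2.6 j [-0.34  0.24  0.69  1.88 -0.17  1.08  0.11]
[0.12, -0.74, 0.42] [-0.02, 0.08, -0.67]
[0.13, -0.73, 0.42] [-0.02, 0.08, -0.67]
[0.14, -0.73, 0.42] [-0.02, 0.08, -0.67]
```

>>> {"method": "jog_arm", "body": {"plan": [[[0.15,-0.75,0],[0,0,-0.7],0],[[0.15,-0.75,0],[0,0,-0.7],0],[[0.1,-0.4,0.2],[0,0,-0.3],0],[[0,0,0.2],[0,0,0],0],[[0,0,0],[0,0,0],0]]}}

```text
time: 3.02
eef_pos: [505.8, -148.1, 217.5]
tcp_rot: [0.99, -0.138, -0.002, -0.002]
contact_force: [-1.0, 0.2, 0.3]
finger_gap: -0.3
```

```bash
python3 go.py 504 -150 205 -16 0 3
python3 - <<'E'
from h import *
from station import viewer
d=viewer.get_image("scene"); cv2.imwrite("pics/s1.png",cv2.resize(d["img"][180:360,200:340],None,fx=4,fy=4)[:600,:,::-1])
E
```

```text
now [ 505.8 -148.1  217.5] [ 0.99  -0.138 -0.002 -0.002] F [-1.   0.2  0.3] gap -0.3 t 3.02 j [-0.36  0.25  0.67  1.88 -0.18  1.07  0.1 ]
[-0.04, 0.08, 0.42] [-0.06, 0.08, 0.04]
[-0.04, 0.08, 0.42] [-0.06, 0.08, 0.04]
[-0.04, 0.08, 0.42] [-0.06, 0.08, 0.04]
```

View pics/s1.png

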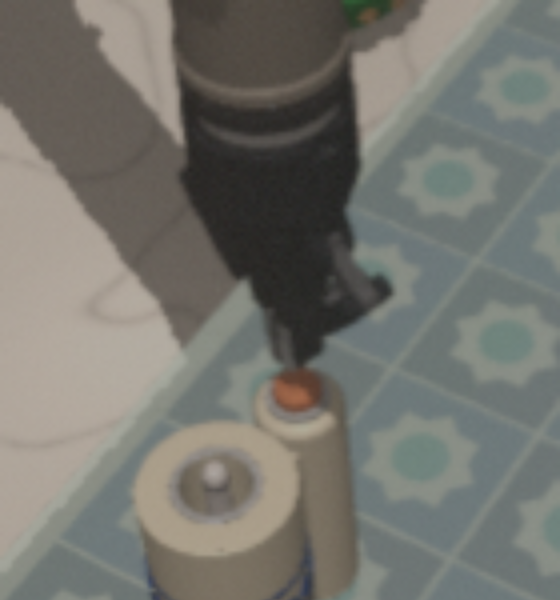

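The closed fingertips, at crop (300,365), sit right above the copper button at (297,390). Pressing down in small steps.

>>> {"method": "jog_arm", "body": {"plan": [[[-0.1,0.15,0.5],[0,0,0],0],[[0,0,0.5],[0,0,0],0],[[0,0,0.3],[0,0,0],0],[[0,0,0.2],[0,0,0],0],[[0,0,0.1],[0,0,0],0],[[0,0,0],[0,0,0],0]]}}

```text
time: 3.57
eef_pos: [504.6, -148.3, 199.9]
tcp_rot: [0.991, -0.137, -0.002, -0.002]
contact_force: [0.5, 0.8, -0.6]
finger_gap: -0.0
```

>>> {"method": "jog_arm", "body": {"plan": [[[0,0.1,0.2],[0,0,0],0],[[0,0,0.2],[0,0,0],0],[[0,0,0.1],[0,0,0],0],[[0,0,0],[0,0,0],0]]}}

```text
time: 3.9
eef_pos: [504.8, -149.0, 196.0]
tcp_rot: [0.991, -0.137, -0.001, -0.003]
contact_force: [-1.7, 0.8, 3.4]
finger_gap: 0.2
```

>>> {"method": "jog_arm", "body": {"plan": [[[0,0,0.15],[0,0,0],0],[[0,0,0.1],[0,0,0],0],[[0,0,0],[0,0,0],0],[[0,0,0],[0,0,0],0],[[0,0,0],[0,0,0],0]]}}

```text
time: 4.32
eef_pos: [504.9, -149.1, 193.9]
tcp_rot: [0.991, -0.137, -0.001, -0.003]
contact_force: [-1.0, 1.5, 4.3]
finger_gap: -0.4
```

Run:
```python
from h import *
from station import viewer,arm
print(arm.state()["contact_force"])
d=viewer.get_image("scene"); cv2.imwrite("pics/s2.png",cv2.resize(d["img"][180:360,200:340],None,fx=4,fy=4)[:600,:,::-1])
```

```text
[-0.9664416   1.45078086  4.27801841]
```

View pics/s2.png

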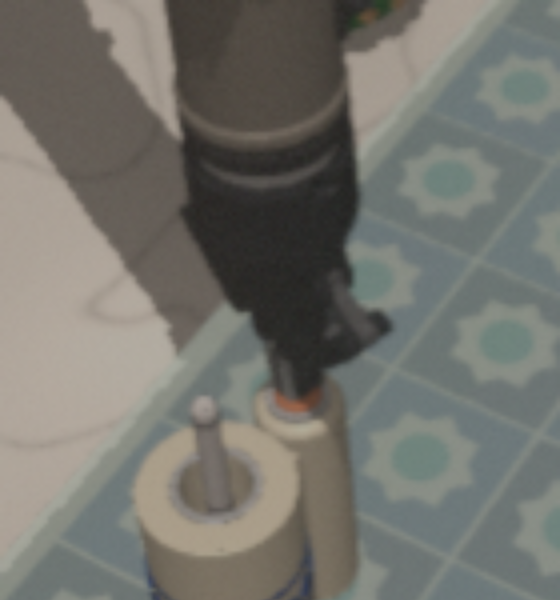

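The whisk has popped up, with its end now at crop (205,408). I'll retreat upward, open, and look again.

>>> {"method": "jog_arm", "body": {"plan": [[[0,0,-1],[0,0,0],0],[[0,0,-2],[0,0,0],0],[[0,0,-3],[0,0,0],0],[[0,0,-3],[0,0,0],0],[[0,-1,-1],[0,0,0],40],[[0,-1,0],[0,0,0],70],[[0,0,0],[0,0,0],70],[[0,0,0],[0,0,0],70]]}}

```text
time: 5.03
eef_pos: [510.0, -131.8, 298.2]
tcp_rot: [0.99, -0.139, -0.001, -0.001]
contact_force: [-0.7, -0.6, 0.2]
finger_gap: 48.3
```

Run:
```python
from h import *
from station import viewer,arm
o=np.zeros((600,800,3),np.uint8)
for n,(r0,c0),k in(("scene",(270,220),0),("top",(210,360),400)):
    d=viewer.get_image(n); pickle.dump(d,open(n+"2.pkl","wb"))
    o[:600,k:k+400]=cv2.resize(d["img"][r0:r0+75,c0:c0+50],(400,600),interpolation=cv2.INTER_CUBIC)
cv2.imwrite("pics/s3.png",o[:,:,::-1])
```

```text
(no output)
```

View pics/s3.png

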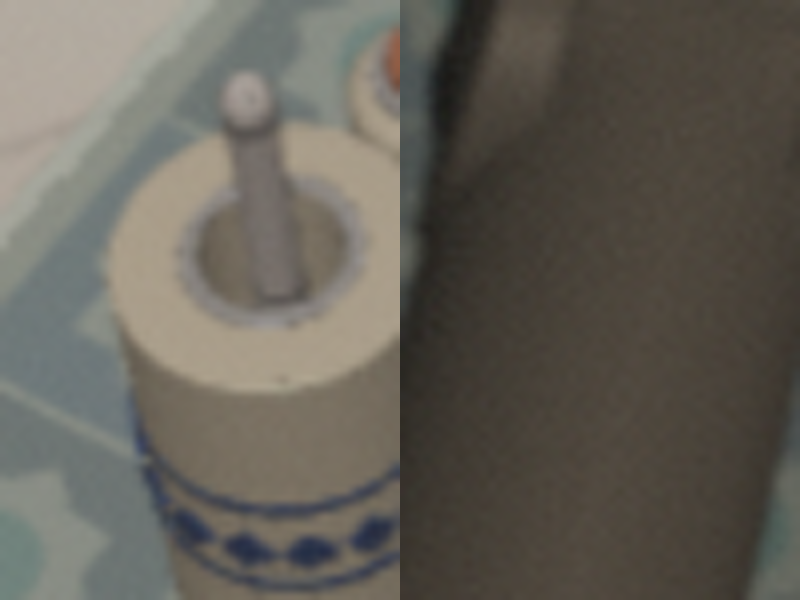

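Run:
```python
from h import *
s=pickle.load(open("scene2.pkl","rb"));t=pickle.load(open("top.pkl","rb"))
print("end popped",plane(s,250.9,282.5,229)); print("old",plane(s,254.0,297.0,179),plane(t,399.8,239.2,179))
print("collar centre scene",plane(s,220+273/8,270+250/8,167))
for z in(229,167,142):print(z,proj(s,[498,-212,z]), (proj(s,[498,-212,z])-[220,270])*8)
d=s["depth"]
for v in range(282,306,4):
    u=250.9+(v-282.5)*(255.2-250.9)/(306.9-282.5); print(v,round(u,1),atdepth(s,u,v).round(1))
```

```text
end popped [ 502.91986017 -214.00729369  229.        ]
old [ 501.20690506 -210.3149515   179.        ] [ 498.12954039 -212.0653877   179.        ]
collar centre scene [ 501.09771189 -211.81160516  167.        ]
229 [249.33117566 280.681141  ] [234.6494053   85.44912802]
167 [252.74148176 300.65912026] [261.93185408 245.27296208]
142 [254.03278658 308.20338371] [272.26229267 305.62706965]
282 250.8 [ 503.4 -214.5  231.3]
286 251.5 [ 504.4 -215.5  221.2]
290 252.2 [ 504.5 -215.6  209.2]
294 252.9 [ 505.1 -216.1  198. ]
298 253.6 [ 503.6 -214.4  182.3]
302 254.3 [ 504.  -214.8  170.2]
```

```bash
python3 go.py 500.5 -212 285 -16 0 5
```

```text
now [ 509.6 -131.7  297.5] [ 0.99  -0.139 -0.002 -0.001] F [ 0.7 -0.3  0.6] gap 59.5 t 5.13 j [-0.42  0.17  0.67  1.77 -0.11  1.24  0.01]
[0.27, 1.59, 0.25] [-0.02, 0.04, 0.0]
[0.27, 1.59, 0.25] [-0.02, 0.04, 0.0]
[0.27, 1.59, 0.25] [-0.02, 0.04, 0.0]
[0.27, 1.59, 0.25] [-0.02, 0.04, 0.0]
[0.27, 1.59, 0.25] [-0.02, 0.04, 0.0]
```

>>> {"method": "jog_arm", "body": {"plan": [[[0.3,1.6,0.2],[0,0,0],70],[[0.3,1.6,0.2],[0,0,0],70],[[0.3,1.6,0.2],[0,0,0],70],[[0.2,1.5,0.2],[0,0,0],70],[[0.1,0.8,0.2],[0,0,0],70],[[0,0.2,0],[0,0,0],70],[[0,0,0],[0,0,0],70]]}}

```text
time: 5.72
eef_pos: [496.1, -207.8, 279.2]
tcp_rot: [0.99, -0.139, -0.009, -0.0]
contact_force: [-0.3, -0.3, -0.1]
finger_gap: 59.9
```

```bash
python3 go.py 500.5 -212 240 -16 0 3
```

```text
now [ 496.1 -207.8  279.2] [ 0.99  -0.139 -0.009 -0.   ] F [-0.3 -0.3 -0.1] gap 59.9 t 5.72 j [-0.29  0.23  0.72  1.77 -0.16  1.22  0.19]
[0.2, 0.09, 1.3] [0.04, 0.35, -0.0]
[0.19, 0.09, 1.3] [0.04, 0.35, -0.0]
[0.19, 0.09, 1.3] [0.04, 0.35, -0.0]
```

>>> {"method": "jog_arm", "body": {"plan": [[[0.3,0.3,0.3],[0,0.5,0],70],[[0.1,0.1,1],[0,0.3,0],70],[[0,0,1.3],[0,0,0],70],[[0,0,0.3],[0,0,0],70],[[0,0,0],[0,0,0],70]]}}

```text
time: 6.13
eef_pos: [500.3, -209.9, 248.2]
tcp_rot: [0.991, -0.137, -0.001, -0.0]
contact_force: [0.3, 0.7, -0.2]
finger_gap: 59.8
```

```bash
python3 go.py 500.5 -212 199 -16 0 4
python3 - <<'E'
from h import *
from station import viewer
d=viewer.get_image("scene"); cv2.imwrite("pics/s4.png",cv2.resize(d["img"][180:360,200:340],None,fx=4,fy=4)[:600,:,::-1])
E
```

```text
now [ 500.3 -209.9  248.2] [ 0.991 -0.137 -0.001 -0.   ] F [ 0.3  0.7 -0.2] gap 59.8 t 6.13 j [-0.27  0.26  0.71  1.81 -0.18  1.15  0.22]
[0.02, 0.05, 1.23] [-0.0, 0.03, 0.06]
[0.02, 0.05, 1.23] [-0.0, 0.03, 0.06]
[0.02, 0.05, 1.23] [-0.0, 0.03, 0.06]
[0.02, 0.05, 1.23] [-0.0, 0.03, 0.06]
```

View pics/s4.png

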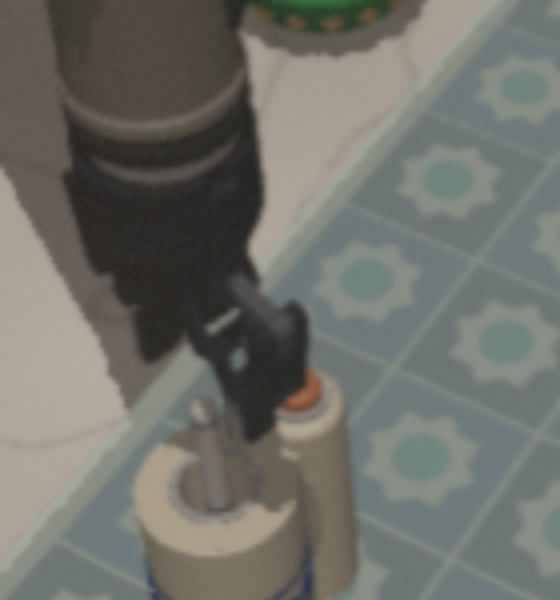

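The fingertips at crop (155,358) and (258,435) straddle the whisk end at (204,408). Descending.

>>> {"method": "jog_arm", "body": {"plan": [[[0,0.1,1],[0,0,0],70],[[0,0.1,1.2],[0,0,0],70],[[0,0,1.2],[0,0,0],70],[[0,0,0.8],[0,0,0],70],[[0,0,0.2],[0,0,0],70],[[0,0,0],[0,0,0],70]]}}

```text
time: 6.68
eef_pos: [501.2, -211.0, 201.5]
tcp_rot: [0.991, -0.136, 0.0, -0.0]
contact_force: [0.1, 0.3, 0.3]
finger_gap: 60.0
```

>>> {"method": "jog_arm", "body": {"plan": [[[0,0,0.2],[0,0,0],0],[[0,0,0],[0,0,0],0],[[0,0,0],[0,0,0],0],[[0,0,0],[0,0,0],0],[[0,0,0],[0,0,0],0],[[0,0,0],[0,0,0],0],[[0,0,0],[0,0,0],0],[[0,0,0],[0,0,0],0]]}}

```text
time: 7.35
eef_pos: [501.1, -211.3, 200.3]
tcp_rot: [0.991, -0.136, 0.001, -0.0]
contact_force: [-0.8, 0.5, -0.2]
finger_gap: 11.7
```

Gripped, with a gap of 11.7 mm on the 13 mm handle. Drawing straight up gently.

>>> {"method": "jog_arm", "body": {"plan": [[[0,0,-0.5],[0,0,0],0],[[0,0,-1],[0,0,0],0],[[0,0,-1.5],[0,0,0],0],[[0,0,-1.5],[0,0,0],0],[[0,0,-1.5],[0,0,0],0],[[0,0,-1.5],[0,0,0],0],[[0,0,-1.5],[0,0,0],0],[[0,0,-1.5],[0,0,0],0],[[0,0,-1],[0,0,0],0],[[0,0,-0.5],[0,0,0],0]]}}

```text
time: 8.18
eef_pos: [501.8, -212.5, 332.7]
tcp_rot: [0.991, -0.136, 0.004, -0.0]
contact_force: [0.2, -0.0, -0.8]
finger_gap: 12.1
```

```bash
python3 go.py 501 -211 335 -16 0 1
python3 - <<'E'
from h import *
from station import viewer
d=viewer.get_image("scene"); cv2.imwrite("pics/s5.png",cv2.resize(d["img"][120:360,180:380],None,fx=2.5,fy=2.5)[:600,:,::-1])
E
```

```text
now [ 501.8 -212.5  332.7] [ 0.991 -0.136  0.004 -0.   ] F [ 0.2 -0.  -0.8] gap 12.1 t 8.18 j [-0.3   0.19  0.73  1.69 -0.13  1.31  0.18]
[-0.12, -0.13, -0.23] [-0.07, -0.45, 0.31]
```

View pics/s5.png

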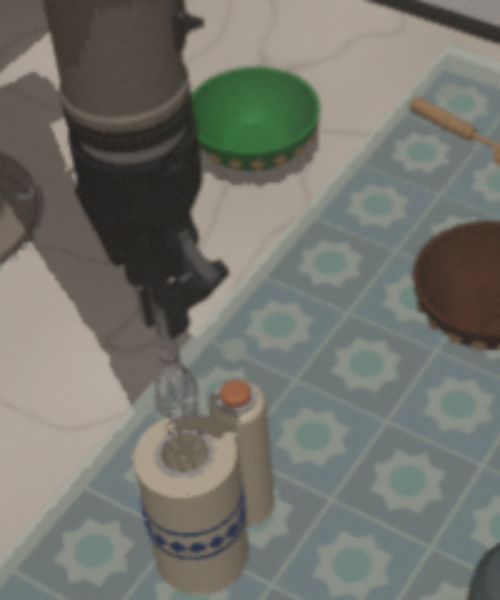

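The whisk is out: its wire head hangs clear above the canister, with the tip near crop (180,430). Now I'll swing toward the bowl at height while tilting the head outward.

```bash
python3 go.py 530 135 320 14 45 14
```

```text
now [ 502.2 -212.8  333.4] [ 0.991 -0.137  0.005  0.   ] F [ 0.6 -1.2  1. ] gap 11.7 t 8.23 j [-0.3   0.19  0.73  1.69 -0.13  1.31  0.18]
[-0.48, -2.45, 0.09] [0.84, 3.1, -2.01]
[-0.4, -2.46, 0.11] [0.84, 3.1, -2.01]
[-0.32, -2.47, 0.12] [0.84, 3.1, -2.01]
[-0.24, -2.48, 0.14] [0.84, 3.1, -2.01]
[-0.16, -2.48, 0.17] [0.84, 3.1, -2.01]
[-0.09, -2.48, 0.2] [0.84, 3.1, -2.01]
[-0.01, -2.48, 0.23] [0.84, 3.1, -2.01]
[0.06, -2.48, 0.27] [0.84, 3.1, -2.01]
[0.13, -2.47, 0.31] [0.84, 3.1, -2.01]
[0.2, -2.46, 0.36] [0.84, 3.1, -2.01]
[0.27, -2.45, 0.4] [0.84, 3.1, -2.01]
[0.33, -2.43, 0.46] [0.84, 3.1, -2.01]
[0.39, -2.41, 0.51] [0.84, 3.1, -2.01]
[0.44, -2.39, 0.57] [0.84, 3.1, -2.01]
```

>>> {"method": "jog_arm", "body": {"plan": [[[-0.5,-1.5,0],[0.5,2,-1.5],0],[[-0.4,-2.45,0],[0.8,3.1,-2],0],[[-0.3,-2.45,0.1],[0.8,3.1,-2],0],[[-0.25,-2.45,0.1],[0.8,3.1,-2],0],[[-0.15,-2.45,0.1],[0.8,3.1,-2],0],[[-0.1,-2.45,0.2],[0.8,3.1,-2],0],[[0,-2.45,0.2],[0.8,3.1,-2],0]]}}

```text
time: 8.82
eef_pos: [514.7, -50.3, 327.4]
tcp_rot: [0.981, -0.017, 0.194, -0.018]
contact_force: [0.3, -0.4, -1.1]
finger_gap: 11.7
```

```bash
python3 go.py 530 135 320 14 45 8
```

```text
now [514.7 -50.3 327.4] [ 0.981 -0.017  0.194 -0.018] F [ 0.3 -0.4 -1.1] gap 11.7 t 8.82 j [-0.53 -0.15  0.51  2.02  0.06  0.86 -0.08]
[0.05, -2.32, 0.22] [0.84, 2.77, -1.79]
[0.11, -2.31, 0.26] [0.84, 2.77, -1.79]
[0.17, -2.3, 0.3] [0.84, 2.77, -1.79]
[0.22, -2.29, 0.34] [0.84, 2.77, -1.79]
[0.28, -2.28, 0.39] [0.84, 2.77, -1.79]
[0.33, -2.26, 0.44] [0.84, 2.77, -1.79]
[0.38, -2.24, 0.49] [0.84, 2.77, -1.79]
[0.42, -2.22, 0.54] [0.84, 2.77, -1.79]
```

>>> {"method": "jog_arm", "body": {"plan": [[[0,-2.3,0.2],[0.8,2.8,-1.8],0],[[0.1,-2.3,0.2],[0.8,2.8,-1.8],0],[[0.1,-2.3,0.2],[0.8,2.8,-1.8],0],[[0.2,-2.3,0.3],[0.8,2.8,-1.8],0],[[0.2,-2.3,0.3],[0.8,2.8,-1.8],0],[[0.2,-2,0.3],[0.8,2.8,-1.8],0],[[0,0,0],[0,0,0],0]]}}

```text
time: 9.4
eef_pos: [513.2, 96.9, 317.7]
tcp_rot: [0.936, 0.09, 0.339, -0.041]
contact_force: [0.4, -0.2, -0.3]
finger_gap: 12.3
```

```bash
python3 go.py 530 135 300 14 45 4
python3 - <<'E'
from h import *
from station import viewer
d=viewer.get_image("scene"); cv2.imwrite("pics/s6.png",d["img"][:,:,::-1]);pickle.dump(d,open("scene3.pkl","wb"))
E
```

```text
now [513.2  96.9 317.7] [ 0.936  0.09   0.339 -0.041] F [ 0.4 -0.2 -0.3] gap 12.3 t 9.4 j [-0.56 -0.25  0.22  2.24  0.29  0.46 -0.36]
[0.17, -0.85, 0.73] [0.29, 1.26, -0.65]
[0.16, -0.84, 0.74] [0.29, 1.26, -0.65]
[0.15, -0.83, 0.75] [0.29, 1.26, -0.65]
[0.15, -0.83, 0.76] [0.29, 1.26, -0.65]
```

View pics/s6.png

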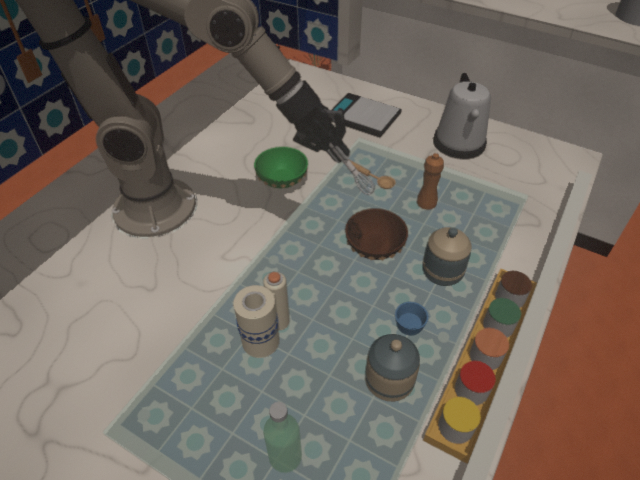

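Joint 6 is nearing its lower limit (0.46, limit 0.23), so slanting purely outward leaves no room to descend. I'll swing the slant direction partly sideways and keep the 45° pitch.

```bash
cat > go2.py <<'E'
import sys
from h import *
from station import arm
# go2.py headx heady headz azdeg pitchdeg n : place whisk head (86 ahead of TCP) there, whisk axis az, pitch below horizontal
L=86
hx,hy,hz,az,pt=map(float,sys.argv[1:6]);n=int(sys.argv[6])
s=arm.state();p=s["eef_pos"].copy();q=R.from_quat(s["tcp_rot"])
a,b=np.radians([az,pt]);t=np.array([np.cos(b)*np.cos(a),np.cos(b)*np.sin(a),-np.sin(b)])
zn=q.apply([0,0,1]);ax=np.cross(zn,t);ang=np.arctan2(np.linalg.norm(ax),zn@t)
G=R.from_rotvec(ax/(np.linalg.norm(ax)+1e-12)*ang)*q
T=np.array([hx,hy,hz])-L*t
print("now",p.round(1),"head",(p+L*zn).round(1),"tip",(p+116*zn).round(1),"pitch",np.degrees(np.arcsin(-zn[2])).round(1),"az",np.degrees(np.arctan2(zn[1],zn[0])).round(1),"F",s["contact_force"].round(1),"gap",round(s["finger_gap"],1),"t",round(s["time"],2),"j",s["joint_positions"].round(2),"target",T.round(1),"ang",np.degrees(ang).round(1))
for k in range(n,0,-1):
    sh=q.inv().apply((T-p)/k);rv=(q.inv()*G).as_rotvec()/k
    print((sh/10).round(2).tolist(),np.degrees(rv).round(2).tolist())
    p=p+q.apply(sh);q=q*R.from_rotvec(rv)
E
python3 go2.py 589 150 230 59 45 8
```

```text
now [513.8  95.1 318.1] head [567.7 106.7 252.1] tip [586.5 110.7 229. ] pitch 50.1 az 12.2 F [ 0.6  0.4 -1.6] gap 11.7 t 9.45 j [-0.56 -0.25  0.22  2.24  0.29  0.47 -0.36] target [557.7  97.9 290.8] ang 31.5
[0.2, 0.08, 0.61] [3.87, -0.71, -0.0]
[0.21, 0.12, 0.6] [3.87, -0.71, 0.0]
[0.22, 0.16, 0.59] [3.87, -0.71, -0.0]
[0.22, 0.2, 0.57] [3.87, -0.71, -0.0]
[0.23, 0.23, 0.56] [3.87, -0.71, -0.0]
[0.24, 0.27, 0.54] [3.87, -0.71, -0.0]
[0.24, 0.31, 0.51] [3.87, -0.71, 0.0]
[0.25, 0.34, 0.49] [3.87, -0.71, 0.0]
```

>>> {"method": "jog_arm", "body": {"plan": [[[0.2,0.1,0.4],[2.5,-0.5,0],0],[[0.2,0.1,0.5],[3.9,-0.7,0],0],[[0.2,0.15,0.5],[3.9,-0.7,0],0],[[0.2,0.2,0.5],[3.9,-0.7,0],0],[[0.2,0.25,0.5],[3.9,-0.7,0],0],[[0.2,0.25,0.5],[3.9,-0.7,0],0],[[0.2,0.3,0.5],[3.9,-0.7,0],0],[[0.2,0.3,0.3],[2,-0.4,0],0],[[0,0,0],[0,0,0],0]]}}

```text
time: 10.2
eef_pos: [550.7, 96.8, 300.5]
tcp_rot: [0.913, 0.174, 0.27, -0.251]
contact_force: [0.5, 2.1, 0.9]
finger_gap: 11.7
```

```bash
python3 go2.py 589 150 140 59 45 10
```

```text
now [550.7  96.8 300.5] head [585.6 144.3 237.8] tip [597.7 160.8 216. ] pitch 46.8 az 53.7 F [0.5 2.1 0.9] gap 11.7 t 10.2 j [-1.51 -0.26  1.45  2.1  -0.54  0.67  0.73] target [557.7  97.9 200.8] ang 4.1
[-0.52, 0.39, 0.76] [0.41, -0.06, -0.0]
[-0.52, 0.39, 0.76] [0.41, -0.06, -0.0]
[-0.52, 0.4, 0.76] [0.41, -0.06, 0.0]
[-0.52, 0.4, 0.75] [0.41, -0.06, -0.0]
[-0.52, 0.41, 0.75] [0.41, -0.06, 0.0]
[-0.52, 0.41, 0.75] [0.41, -0.06, -0.0]
[-0.52, 0.42, 0.75] [0.41, -0.06, -0.0]
[-0.52, 0.42, 0.74] [0.41, -0.06, -0.0]
[-0.51, 0.43, 0.74] [0.41, -0.06, 0.0]
[-0.51, 0.43, 0.74] [0.41, -0.06, 0.0]
```

Joint 3 has drifted to 1.45, almost at its limit of 1.46. I'll turn the slant back the other way.

```bash
python3 go2.py 589 148 230 14 45 7
```

```text
now [550.7  96.8 300.5] head [585.6 144.3 237.8] tip [597.7 160.8 216. ] pitch 46.8 az 53.7 F [0.5 2.1 0.9] gap 11.7 t 10.2 j [-1.51 -0.26  1.45  2.1  -0.54  0.67  0.73] target [530.  133.3 290.8] ang 27.4
[-0.22, -0.51, 0.27] [-3.65, 1.41, 0.0]
[-0.23, -0.52, 0.23] [-3.65, 1.41, 0.0]
[-0.23, -0.54, 0.19] [-3.65, 1.41, 0.0]
[-0.24, -0.55, 0.15] [-3.65, 1.41, 0.0]
[-0.24, -0.56, 0.11] [-3.65, 1.41, 0.0]
[-0.24, -0.56, 0.07] [-3.65, 1.41, 0.0]
[-0.24, -0.56, 0.03] [-3.65, 1.41, 0.0]
```

>>> {"method": "jog_arm", "body": {"plan": [[[-0.2,-0.3,0.2],[-2,0.8,0],0],[[-0.2,-0.5,0.2],[-3.6,1.4,0],0],[[-0.2,-0.5,0.2],[-3.6,1.4,0],0],[[-0.25,-0.55,0.15],[-3.6,1.4,0],0],[[0,0,0],[0,0,0],0]]}}

```text
time: 10.62
eef_pos: [542.9, 113.4, 297.4]
tcp_rot: [0.923, 0.13, 0.329, -0.154]
contact_force: [-0.9, 0.3, -1.2]
finger_gap: 12.1
```

```bash
python3 go2.py 589 148 230 14 45 4
```

```text
now [542.9 113.4 297.4] head [591.7 145.2 234.2] tip [608.7 156.3 212.1] pitch 47.4 az 33.1 F [-0.9  0.3 -1.2] gap 12.1 t 10.62 j [-0.99 -0.2   0.8   2.22 -0.38  0.39  0.43] target [530.  133.3 290.8] ang 13.4
[-0.28, -0.53, 0.12] [-3.15, 1.16, 0.0]
[-0.28, -0.54, 0.09] [-3.15, 1.16, 0.0]
[-0.28, -0.54, 0.05] [-3.15, 1.16, 0.0]
[-0.28, -0.55, 0.02] [-3.15, 1.16, 0.0]
```

```bash
cat > fk.py <<'E'
from h import *
from scipy.optimize import least_squares
import itertools
data=[([-1.30000747,0.3992007,0.04503399,1.53790815,-0.01871057,1.20691118,-0.05068393],[234.67,605.49,247.25],[0.825,0.5651,-.0008,.0006]),
([-0.55,0.22,0.57,1.71,-0.11,1.25,-0.02],[553.4,-3.3,296.2],[1,-.031,-.002,.006]),
([-0.34,0.24,0.69,1.88,-0.17,1.08,0.11],[493.7,-169.9,222.5],[.988,-.156,-.002,-.001]),
([-0.53,-0.15,0.51,2.02,0.06,0.86,-0.08],[514.7,-50.3,327.4],[.981,-.017,.194,-.018]),
([-0.56,-0.25,0.22,2.24,0.29,0.47,-0.36],[513.8,95.1,318.1],[.936,.09,.339,-.041]),
([-1.51,-0.26,1.45,2.1,-0.54,0.67,0.73],[550.7,96.8,300.5],[.913,.174,.27,-.251]),
([-0.99,-0.2,0.8,2.22,-0.38,0.39,0.43],[542.9,113.4,297.4],[.923,.13,.329,-.154])]
def fk(q,P,s):
    H,a,b,c,o1,oa,ob,oc,o7=P
    rz=lambda t:R.from_euler('z',t);ry=lambda t:R.from_euler('y',t)
    p=np.array([0,0,H]);A=rz(s[0]*q[0]);p=p+A.apply([o1,0,0]);A=A*ry(q[1]);p=p+A.apply([oa,0,a]);A=A*rz(s[1]*q[2]);A=A*ry(q[3]);p=p+A.apply([ob,0,b]);A=A*rz(s[2]*q[4]);A=A*ry(q[5]);p=p+A.apply([oc,0,c]);A=A*rz(s[3]*q[6]+o7)
    return p,A
def res(P,s):
    o=[]
    for q,x,w in data:
        p,A=fk(q,P,s);o+=list((p-x));o+=list((A.inv()*R.from_quat(w)).as_rotvec()*300)
    return np.array(o+list(np.array(P[4:8])*.02))
def fit():
    best=None
    for s in itertools.product([-1,1],repeat=4):
        for o7 in(0,np.pi):
            r=least_squares(res,[330,400,400,250,0,0,0,0,o7],args=(s,))
            if best is None or r.cost<best[0]:best=(r.cost,s,r.x)
    return best
if __name__=="__main__":
    b=fit();print(b[0],b[1],b[2].round(2));print(res(b[2],b[1]).round(1)[:42].reshape(-1,6));pickle.dump(b,open("fk.pkl","wb"))
E
python3 fk.py
```

```text
1789.1261795064445 (-1, -1, -1, -1) [300.26 565.9  550.99 346.59 -50.1   -9.41  34.95  12.65   3.14]
[[-37.7  13.6   1.7   0.    0.    0.8]
 [ -1.6   3.5   4.1   0.5  -0.5   0.2]
 [ -6.9   3.2  -6.4   1.1  -1.6   2.9]
 [ -6.1  15.7   1.1  -0.9  -0.5  -0.8]
 [-20.1  17.8  -4.6   1.5   0.8  -2.1]
 [ 26.2  -0.4   4.2   0.3   2.2  -1. ]
 [ -2.2   8.3  -0.2   0.5  -2.5   0. ]]
```

```bash
python3 - <<'E'
s=open("fk.py").read()
s=s.replace("H,a,b,c,o1,oa,ob,oc,o7=P","H,a,b,c,o1,oa,ob,oc,o7,y1,y2,y3,y4=P").replace("[o1,0,0]","[o1,y1,0]").replace("[oa,0,a]","[oa,y2,a]").replace("[ob,0,b]","[ob,y3,b]").replace("[oc,0,c]","[oc,y4,c]").replace("np.array(P[4:8])*.02","np.r_[P[4:8],P[9:]]*.02").replace("0,0,0,0,o7]","0,0,0,0,o7,0,0,0,0]")
open("fk.py","w").write(s)
E
python3 fk.py
```

```text
39.41560671571029 (-1, -1, -1, -1) [256.6  524.34 484.59 321.69  -9.77   6.56  -3.64   5.44   3.14  -4.82
  -4.82 -28.07  -2.46]
[[-2.5  0.5 -1.2  0.   0.   0.8]
 [-0.2 -3.3  2.   0.5 -0.5  0.2]
 [ 1.6  0.7 -0.3  1.1 -1.6  2.9]
 [-0.4  2.4 -0.3 -0.9 -0.5 -0.8]
 [-0.1 -2.   0.3  1.5  0.8 -2.1]
 [-1.2  0.5 -1.3  0.3  2.2 -1. ]
 [ 1.7 -0.8  0.8  0.5 -2.5  0. ]]
```

```bash
cat > ik.py <<'E'
from fk import *
_,s,P=pickle.load(open("fk.pkl","rb"))
lo=np.array([-2.82,-.49,-1.37,0,-1.36,.23,-2.94]);hi=np.array([2.82,2.23,1.46,2.46,4.5,2,2.94])
from station import arm
q0=arm.state()["joint_positions"]
rng=np.random.default_rng(0)
for pt in (45,):
  for az in range(-180,180,20):
    a,b=np.radians([az,pt]);t=np.array([np.cos(b)*np.cos(a),np.cos(b)*np.sin(a),-np.sin(b)]);T=np.array([589,150,138])-86*t
    best=None
    for k in range(6):
        def f(q):
            p,A=fk(q,P,s);m=np.minimum(q-lo,hi-q);return np.r_[(p-T),(A.apply([0,0,1])-t)*300,np.maximum(0,.3-m)*10,(q-q0)*.05]
        g=np.clip(q0 if k==0 else q0+rng.normal(0,.6,7),lo+.01,hi-.01)
        r=least_squares(f,g,bounds=(lo,hi));m=np.minimum(r.x-lo,hi-r.x);e=np.abs(f(r.x)[:6]).max()
        if best is None or r.cost<best[0]:best=(r.cost,e,m,r.x)
    print(az,"err",best[1].round(1),"minmargin",best[2].min().round(2),best[3].round(2))
E
python3 ik.py
```

```text
-180 err 7.9 minmargin 0.0 [-0.15  0.93 -0.15  0.94 -0.09  2.    0.43]
-160 err 11.5 minmargin 0.0 [-0.41  0.93  0.19  0.95 -0.08  2.    0.42]
-140 err 0.1 minmargin 0.0 [-0.65  0.99  0.51  0.95 -0.08  2.    0.43]
-120 err 0.0 minmargin 0.19 [-0.9   0.98  0.76  1.12 -0.06  1.81  0.43]
-100 err 0.0 minmargin 0.43 [-1.07  0.87  0.77  1.33  0.09  1.57  0.43]
-80 err 0.0 minmargin 0.64 [-1.26  0.76  0.82  1.57  0.21  1.3   0.43]
-60 err 0.0 minmargin 0.57 [-1.45  0.63  0.89  1.82  0.36  1.02  0.43]
-40 err 0.0 minmargin 0.4 [-1.66  0.51  1.05  2.06  0.51  0.73  0.43]
-20 err 0.0 minmargin 0.22 [ 0.21  0.26 -1.07  2.24  1.33  0.97  0.43]
0 err 0.1 minmargin 0.09 [ 0.49  0.06 -1.08  2.37  1.5   0.45  0.43]
20 err 0.1 minmargin 0.02 [-1.77 -0.38  1.3   2.44  1.67  0.36  0.43]
40 err 0.2 minmargin 0.13 [ 1.04  0.17 -1.09  2.29 -1.19  0.36  0.43]
60 err 0.0 minmargin 0.3 [ 0.4   0.23 -0.28  2.12 -1.06  0.76  0.43]
80 err 0.0 minmargin 0.3 [-0.17  0.42  0.44  1.91 -1.06  1.21  0.43]
100 err 0.0 minmargin 0.4 [-0.21  0.59  0.5   1.67 -0.96  1.49  0.43]
120 err 0.0 minmargin 0.31 [-0.2   0.72  0.45  1.43 -0.83  1.69  0.43]
140 err 0.0 minmargin 0.29 [ 0.37  0.89 -0.71  1.18 -0.09  1.71  0.43]
160 err 0.1 minmargin 0.07 [ 0.1   0.93 -0.46  0.99 -0.09  1.93  0.43]
```

The fitted arm model, good to about 3 mm, says slanting outward is cramped at that height. Slanting tangentially with the head toward -y (azimuth about -80°) is comfortable. I'll go back near vertical first, then tilt that way.

```bash
python3 go2.py 575 135 240 -30 80 8
```

```text
now [542.9 113.4 297.4] head [591.7 145.2 234.2] tip [608.7 156.3 212.1] pitch 47.4 az 33.1 F [-0.9  0.3 -1.2] gap 12.1 t 10.62 j [-0.99 -0.2   0.8   2.22 -0.38  0.39  0.43] target [562.1 142.5 324.7] ang 38.9
[0.45, -0.32, 0.02] [-2.53, -4.16, -0.0]
[0.45, -0.32, -0.03] [-2.53, -4.16, -0.0]
[0.45, -0.32, -0.07] [-2.53, -4.16, -0.0]
[0.44, -0.31, -0.12] [-2.53, -4.16, 0.0]
[0.43, -0.31, -0.17] [-2.53, -4.16, 0.0]
[0.42, -0.3, -0.21] [-2.53, -4.16, 0.0]
[0.4, -0.29, -0.25] [-2.53, -4.16, 0.0]
[0.38, -0.28, -0.29] [-2.53, -4.16, 0.0]
```

>>> {"method": "jog_arm", "body": {"plan": [[[0.4,-0.3,0],[-1.5,-2.5,0],0],[[0.45,-0.3,0],[-2.5,-4.2,0],0],[[0.45,-0.3,-0.1],[-2.5,-4.2,0],0],[[0.45,-0.3,-0.1],[-2.5,-4.2,0],0],[[0.45,-0.3,-0.2],[-2.5,-4.2,0],0],[[0.4,-0.3,-0.2],[-2.5,-4.2,0],0],[[0.4,-0.3,-0.3],[-2.5,-4.2,0],0],[[0.2,-0.2,-0.2],[-1.5,-2,0],0]]}}

```text
time: 11.28
eef_pos: [561.6, 114.3, 323.4]
tcp_rot: [0.992, 0.094, 0.079, 0.038]
contact_force: [0.8, 0.9, -0.3]
finger_gap: 12.2
```

```bash
python3 go2.py 589 150 220 -80 45 9
```

```text
now [561.6 114.3 323.4] head [575.7 109.1 238.8] tip [580.6 107.3 209.2] pitch 79.9 az -20.1 F [ 0.8  0.9 -0.3] gap 12.2 t 11.28 j [-0.83  0.14  0.56  1.74  0.03  1.14 -0.11] target [578.4 209.9 280.8] ang 40.7
[0.31, -1.05, 0.43] [-4.44, -0.84, 0.0]
[0.32, -1.08, 0.35] [-4.44, -0.84, 0.0]
[0.32, -1.1, 0.26] [-4.44, -0.84, 0.0]
[0.33, -1.12, 0.17] [-4.44, -0.84, -0.0]
[0.33, -1.13, 0.07] [-4.44, -0.84, 0.0]
[0.33, -1.13, -0.02] [-4.44, -0.84, 0.0]
[0.33, -1.13, -0.11] [-4.44, -0.84, 0.0]
[0.33, -1.11, -0.2] [-4.44, -0.84, 0.0]
[0.32, -1.09, -0.29] [-4.44, -0.84, 0.0]
```

Joints are comfortable now. Tilting sideways.

>>> {"method": "jog_arm", "body": {"plan": [[[0.3,-1,0.2],[-3,-0.5,0],0],[[0.3,-1.1,0.2],[-4.5,-0.8,0],0],[[0.3,-1.1,0.2],[-4.5,-0.8,0],0],[[0.3,-1.1,0.1],[-4.5,-0.8,0],0],[[0.3,-1.1,0.1],[-4.5,-0.8,0],0],[[0.3,-1.1,0],[-4.5,-0.8,0],0],[[0.3,-1.1,-0.1],[-4.5,-0.8,0],0],[[0.3,-1.1,-0.2],[-4.5,-0.8,0],0],[[0,0,0],[0,0,0],0]]}}

```text
time: 12.03
eef_pos: [585.3, 183.8, 300.6]
tcp_rot: [0.934, 0.045, 0.045, 0.351]
contact_force: [-1.4, 1.6, -2.7]
finger_gap: 11.7
```

```bash
python3 go2.py 589 150 180 -80 45 6
```

```text
now [585.3 183.8 300.6] head [595.4 127.7 236.1] tip [598.9 108.2 213.7] pitch 48.5 az -79.8 F [-1.4  1.6 -2.7] gap 11.7 t 12.03 j [-1.07  0.52  0.56  1.52  0.4   1.46 -0.54] target [578.4 209.9 240.8] ang 3.5
[-0.12, -0.99, 0.45] [-0.59, 0.03, 0.0]
[-0.12, -0.99, 0.44] [-0.59, 0.03, 0.0]
[-0.12, -1.0, 0.43] [-0.59, 0.03, 0.0]
[-0.12, -1.0, 0.42] [-0.59, 0.03, -0.0]
[-0.12, -1.01, 0.41] [-0.59, 0.03, 0.0]
[-0.12, -1.01, 0.4] [-0.59, 0.03, -0.0]
```

Good. Now lowering partway toward the bowl, then checking visually.

>>> {"method": "jog_arm", "body": {"plan": [[[-0.1,-0.7,0.3],[-0.6,0,0],0],[[-0.1,-1,0.4],[-0.6,0,0],0],[[-0.1,-1,0.4],[-0.6,0,0],0],[[-0.1,-1,0.4],[-0.6,0,0],0],[[-0.1,-1,0.4],[-0.6,0,0],0],[[-0.1,-0.6,0.2],[-0.3,0,0],0],[[0,0,0],[0,0,0],0],[[0,0,0],[0,0,0],0]]}}

```text
time: 12.7
eef_pos: [579.9, 202.9, 247.0]
tcp_rot: [0.923, 0.038, 0.045, 0.381]
contact_force: [0.4, -0.5, -0.8]
finger_gap: 11.5
```

```bash
python3 go2.py 589 150 140 -80 45 5
python3 - <<'E'
from h import *
from station import viewer
o=np.zeros((600,800,3),np.uint8)
for n,(r0,c0),k in(("scene",(120,300),0),("top",(150,200),400)):
    d=viewer.get_image(n); pickle.dump(d,open(n+"4.pkl","wb"))
    o[:600,k:k+400]=cv2.resize(d["img"][r0:r0+150,c0:c0+100],(400,600),interpolation=cv2.INTER_CUBIC)
cv2.imwrite("pics/s7.png",o[:,:,::-1])
E
```

```text
now [579.9 202.9 247. ] head [589.5 142.8 186.3] tip [592.9 121.8 165.1] pitch 44.9 az -80.9 F [ 0.4 -0.5 -0.8] gap 11.5 t 12.7 j [-1.09  0.61  0.55  1.54  0.41  1.43 -0.62] target [578.4 209.9 200.8] ang 0.6
[-0.06, -0.75, 0.55] [0.03, 0.12, -0.0]
[-0.06, -0.75, 0.55] [0.03, 0.12, 0.0]
[-0.07, -0.75, 0.55] [0.03, 0.12, 0.0]
[-0.07, -0.75, 0.55] [0.03, 0.12, 0.0]
[-0.07, -0.75, 0.55] [0.03, 0.12, 0.0]
```

View pics/s7.png

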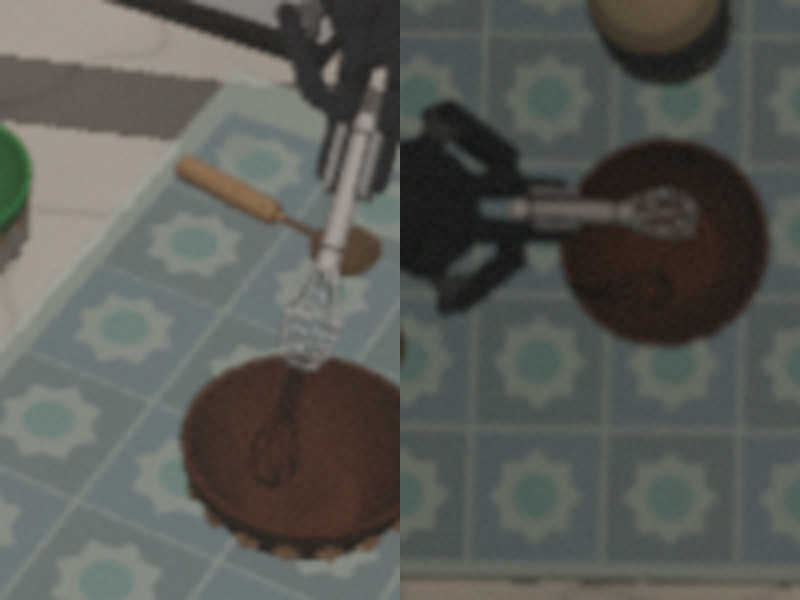

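The whisk is held slanted, with its tip at scene (375.8,211) and top (274,202.5). Next I'll compare this with the dead-reckoned tip and measure the bowl again.

Run:
```python
from h import *
s=pickle.load(open("scene4.pkl","rb"));t=pickle.load(open("top4.pkl","rb"))
print("tip tri",tri(s,(375.8,211.3),t,(274.3,202.5)))
print("neck tri",tri(s,(300+328/4,120+262/4),t,(200+(625-400)/4,150+210/4)))
for n,d in(("s",s),("t",t)): print(n,"pred tip",proj(d,[592.9,121.8,165.1]),"neck(58)",proj(d,[579.9,202.9,247]+58*np.array([.1115,-.699,-.706])))
# bowl rim in scene crop: left (180,440)->, right edge beyond. fit from top
i=t["img"].astype(int);w=np.zeros((480,640),np.uint8);w[178:242,236:298]=((i[:,:,0]-i[:,:,2])>8)[178:242,236:298]*255
c=max(cv2.findContours(w,0,2)[0],key=cv2.contourArea);(x,y),r=cv2.minEnclosingCircle(c);print(x,y,r,plane(t,x,y,80))
m=np.zeros_like(i[:,:,0],np.uint8)
i=s["img"].astype(int);w=np.zeros((480,640),np.uint8);w[200:265,338:416]=((i[:,:,0]-i[:,:,2])>15)[200:265,338:416]*255
c=max(cv2.findContours(w,0,2)[0],key=cv2.contourArea);h=cv2.convexHull(c)[:,0];u=h[:,0];print("scene bowl l/r",u.min(),h[u.argmin()],u.max(),h[u.argmax()],plane(s,*h[u.argmin()],80),plane(s,*h[u.argmax()],80),"top",plane(s,*h[h[:,1].argmin()],80), "predicted rim pts",[proj(s,[589+76*np.cos(a),150+76*np.sin(a),80]).round(1).tolist() for a in np.radians([0,90,180,270])])
```

```text
tip tri (array([594.60011806, 118.77418614, 171.52266432]), np.float64(5.173750683653594))
neck tri (array([586.5049297 , 160.8175548 , 211.59675564]), np.float64(4.382794919065859))
s pred tip [374.35285388 212.48936157] neck(58) [381.06736327 187.15298652]
t pred tip [272.84685607 202.73163279] neck(58) [255.47719114 202.2104518 ]
263.393310546875 208.39749145507812 28.65163803100586 [591.80095925 156.87469401  80.        ]
scene bowl l/r 345 [345 231] 407 [407 228] [527.14158791 111.53140739  80.        ] [650.8757009  194.01376897  80.        ] top [545.19636429 208.21733559  80.        ] predicted rim pts [[404.9, 242.0], [389.2, 210.8], [347.4, 218.9], [361.0, 251.1]]
```

Camera and dead reckoning agree to about 5 mm, and the bowl centre is confirmed near (589,151). Final lowering to head z ≈ 140.

>>> {"method": "jog_arm", "body": {"plan": [[[0,-0.5,0.4],[0,0,0],0],[[-0.1,-0.75,0.5],[0,0,0],0],[[-0.1,-0.75,0.5],[0,0,0],0],[[0,-0.75,0.5],[0,0,0],0],[[0,-0.5,0.4],[0,0,0],0],[[0,-0.2,0.1],[0,0,0],0],[[0,0,0],[0,0,0],0],[[0,0,0],[0,0,0],0]]}}

```text
time: 13.47
eef_pos: [580.2, 210.2, 202.7]
tcp_rot: [0.923, 0.037, 0.046, 0.38]
contact_force: [0.8, -1.3, -0.4]
finger_gap: 11.6
```

```bash
python3 go2.py 589 151 140 -80 45 3
```

```text
now [580.2 210.2 202.7] head [589.8 150.2 141.8] tip [593.2 129.3 120.6] pitch 45.0 az -80.8 F [ 0.8 -1.3 -0.4] gap 11.6 t 13.47 j [-1.09  0.66  0.53  1.56  0.39  1.37 -0.66] target [578.4 210.9 200.8] ang 0.6
[-0.06, -0.06, 0.02] [0.0, 0.2, 0.0]
[-0.06, -0.06, 0.02] [0.0, 0.2, -0.0]
[-0.06, -0.06, 0.02] [0.0, 0.2, -0.0]
```

>>> {"method": "jog_arm", "body": {"plan": [[[0,0,0],[0,0,0],0],[[0,0,0],[0,0,0],0],[[0,0,0],[0,0,0],0],[[0,0,0],[0,0,0],0]]}}

```text
time: 13.8
eef_pos: [580.7, 210.2, 203.6]
tcp_rot: [0.923, 0.037, 0.046, 0.379]
contact_force: [0.0, -0.0, 0.0]
finger_gap: 11.7
```

```bash
python3 go2.py 589 151 140 -80 45 1
python3 - <<'E'
from h import *
from station import viewer
o=np.zeros((600,800,3),np.uint8)
for n,(r0,c0),k in(("scene",(150,320),0),("top",(150,200),400)):
    d=viewer.get_image(n); pickle.dump(d,open(n+"5.pkl","wb"));cv2.imwrite(f"pics/f_{n}.png",d["img"][:,:,::-1])
    o[:600,k:k+400]=cv2.resize(d["img"][r0:r0+150,c0:c0+100],(400,600),interpolation=cv2.INTER_CUBIC)
cv2.imwrite("pics/s8.png",o[:,:,::-1])
E
```

```text
now [580.7 210.2 203.6] head [590.4 150.2 142.7] tip [593.8 129.3 121.5] pitch 45.1 az -80.8 F [ 0. -0.  0.] gap 11.7 t 13.8 j [-1.09  0.66  0.53  1.56  0.39  1.37 -0.66] target [578.4 210.9 200.8] ang 0.5
[-0.23, -0.25, 0.12] [-0.01, 0.54, 0.0]
```

View pics/s8.png

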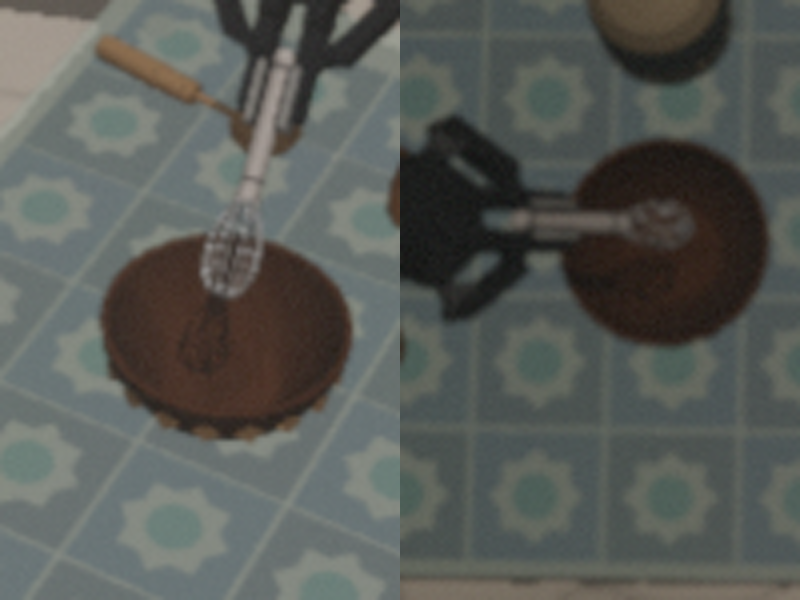

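View pics/f_scene.png

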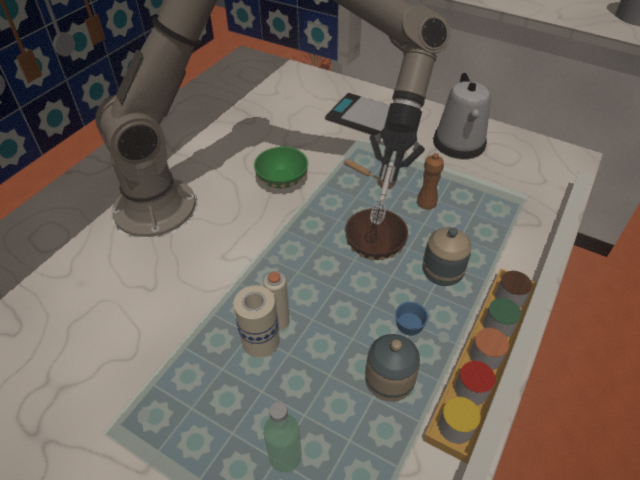

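The final view shows the whisk slanted, with the head at scene (378,212) and top (265,205.5). The bowl and the bystanders look unmoved. One last check on the head position.

Run:
```python
from h import *
s=pickle.load(open("scene5.pkl","rb"));t=pickle.load(open("top5.pkl","rb"))
print("head",tri(s,(378,212.5),t,(265,205.5)),"tip",tri(s,(320+222/4,150+296/4),t,(200+290/4,150+225/4)))
print(proj(t,[590,150,142]),proj(s,[590,150,142]))
s0=pickle.load(open("scene.pkl","rb"))
df=np.abs(s["img"].astype(int)-s0["img"]).sum(2)
print("bowl base/lozenge change",df[245:260,350:400].mean(),"ramekin",df[300:335,395:430].mean(),"spoon",df[158:175,343:365].mean(),"mill",df[150:210,418:442].mean(),"sand",df[225:285,424:470].mean(),"slate",df[335:400,365:420].mean(),"oil",df[405:470,262:300].mean())
```

```text
head (array([590.41872653, 145.94610267, 142.83403512]), np.float64(2.9903039490641)) tip (array([593.13949798, 128.35878686, 121.96351174]), np.float64(5.186705357632564))
[263.23445544 205.22344375] [377.93711356 211.74286271]
bowl base/lozenge change 7.318666666666667 ramekin 7.285714285714286 spoon 5.524064171122995 mill 11.577777777777778 sand 7.590579710144928 slate 7.2265734265734265 oil 7.868421052631579
```

```bash
python3 -c "
from station import arm
print(arm.sign_off()); s=arm.state(); print(s['time'],s['eef_pos'],s['finger_gap'])"
```

```text
the job is handed in; nothing more can be done
None
the job is handed in; nothing more can be done
```

The job is handed in, at about 14 s of the 48 s allowed. I pressed the copper button (about 4.3 N), the whisk popped up, and I drew it out by its handle. It is now held still, slanted head-down over the dark wooden bowl.

**Last checks**
- **Slant:** the pitch is 45.1° by the arm pose.
- **Position:** triangulation from both cameras puts the head at (590, 146, 143). The bowl centre is about (589, 151), so it is roughly 5 mm off centre.
- **Clearance:** the tip is at z ≈ 122, about 4 cm above the rim at z = 80.
- **Force and grip:** there was no contact force at the end, and the grip gap was 11.7 mm on the 13 mm handle.
- **Other objects:** comparing pictures before and after shows nothing moved. The pepper mill's patch changed a little more than the others, which I put down to the gripper showing at its edge; I did not check this further.

**What disagreed**
- **First slant direction:** slanting outward ran towards the joint limits. Joint 3 reached 1.45 of its 1.46 limit, so I backed off and slanted sideways instead. No reading I took was past a limit.
- **Camera match:** rays from the two cameras missed each other by 3–5 mm.

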